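# Screw the battery plug back into a data logger

### The job

The repaired data logger needs its battery plug back. Take the larger, threaded plug, stand it square in the mouth of the open brass socket with its pointer at the raised rib, and under light pressure turn it backward (anticlockwise) until you feel it drop into the start of the thread; then screw it clockwise until its flange is fully home on the rim of the socket and finger-tight, so that it stays snug, without cross-threading, forcing or overtightening it, and let go. Leave the other things on the mat where they are.

Things in the scene. Friction and masses are not known exactly. Their poses are not given: they have to be found in the camera images.
- logger: Grey data logger, a box 135 x 200 x 64 mm (x, y, z) with black corner bumpers, a display and three flat keys, held fast face up on the 3 mm mat by two aluminium jaws 30 mm high at its ends (229 mm over all). Origin: centre of its underside; z up; -x towards its front edge with cooling ribs, nearest the robot.
- socket (a point): Centre of the flat rim (brass, with a black rubber seal ring on top) of the open battery socket in the logger's face, axes as the logger's. The rim stands 4 mm proud of the face. Outside diameter 48 mm, bore 38 mm, 27 mm deep, with a coarse greased right-hand thread, 32.8 mm free inside it.
- thread (a point): Point on the socket's axis 3 mm below the rim, level with the blunt starts of its thread: three starts 120 degrees apart, 6 mm between ridges, lead 18 mm per turn (0.05 mm per degree), about 1.2 mm of up-and-down play. The brass insert is pressed in at an angle that is not measured, so where the starts lie must be felt.
- rib (a point): Middle of the top of a raised bare-metal rib, 18 x 6 mm, 3 mm high on the logger's face, 41 mm from the socket's axis towards the logger's -x and lying radially. The plug is set in with its pointer at it; it then rests on a ridge, flange 7.5 to 11 mm above the rim. 20 to 90 degrees anticlockwise (from above) from there it drops by about 6 mm off the ridge's start.
- plug: Black battery plug, larger of two, about 85 g. Origin: centre of its flange's underside, on the axis; z up. Flange 54 mm across, 5 mm thick. Below: shank 30 mm across, 19 mm long, chamfered, with thread 35.6 mm across. Above: grip bar 14 mm thick (y), z 5 to 35 mm, from its pointed end at x -25 mm to x +22 mm. Stands on its foot on the mat, flange 19 mm above it.
- pointer (a point): Pointed end of the plug's grip bar, at the flange's top face: 25 mm from the axis along the plug's -x, 5 mm above its origin. Dropped into the thread, the flange is 5.5 to 7 mm above the rim and home about 120 to 155 degrees clockwise from there (turned on backward it climbs again). The rubber ring on the rim stiffens the last 10 degrees: finger-tight is a twist of 0.12 to 0.25 N m.
- grip (a point): Point on the plug's axis in the middle of the grip bar, 27 mm above the plug's origin; the bar is pinched here across its 14 mm (along the plug's y).
- small_plug: Smaller plug of the same shape with a plain unthreaded shank: flange 33 mm across, 38 mm tall as it stands; it belongs to another device. Origin: centre of its flange's underside, 14 mm above its foot.
- driver: Screwdriver, 160 mm long, lying. Origin under its middle.
- tweezers: Steel tweezers, about 135 mm long, lying flat. Origin under their middle.
- flux_jar: Amber glass jar with a white lid, 44 mm across, 42 mm tall. Origin: centre of its underside.
- solder_reel: Reel of solder, 64 mm across, 36 mm tall, lying flat. Origin: centre of its underside.
- flux_syringe: Clear syringe, about 120 mm long, lying. Origin under its middle.
- multimeter: Black multimeter, 155 x 76 x 34 mm (45 mm over its dial), lying face up. Origin: centre of its underside.
- chip_tray: Small grey parts tray, 85 x 65 x 18 mm, four compartments. Origin: centre of its underside.

How it is judged:
By the outcome, as a careful person would: the job done as asked, in the order asked, and still so for the second after the job is handed in, with the robot touching nothing.
It also fails if it takes over 72 s, if anything falls off the work surface, if the arm or the gripper's body presses on something with over 40 N, if the wrist force passes 120 N, or if a joint passes its speed limit or range.

### The arm

A 6-joint arm with a two-finger parallel gripper is mounted at the origin on the work surface. World frame = base frame: x ahead of the robot, y to its left, z up, the work surface at z = 0. Lengths are in mm, angles in degrees, forces in N, time in s.
With the tool pointing down it reaches from about 350 to 850 mm from the base axis. Payload 8.1 kg.
Tool frame: the origin (TCP) lies midway between the tips of the shut fingers; the grasp point (between the pads) lies 19 mm behind it; x points along the fingers, y is the direction in which the jaws open and shut, and the axes are right-handed (so a half turn about x gives the same grasp; the last joint's range is limited). The gripper opens to 85 mm and grips with 20 to 120 N. Pads are 22 mm wide; open, the fingers measure 114 mm over their backs; the gripper's body (76 mm by 85 mm) begins 54 mm behind the grasp point. The pads swing forward as they close: fully open they stand 13 mm farther back than shut.
Start: joints at [-75.539, 7.471, 85.268, -0, 87.261, -4.893], TCP at [198.867, -566.089, 231.292] pointing down, gripper open.
Joint ranges: [-169.43, 169.43], [-51.17, 129.36], [1.28, 143.12], [-76.62, 256.62], [0, 156.53], [-152.29, 152.29]. Speed limits (degrees/s): [136.94, 136.94, 159.86, 180, 180, 180].

### API

Orientations are given as [roll, pitch, yaw] about the fixed x, y, z axes, in that order (R = Rz(yaw) Ry(pitch) Rx(roll)).
In Python, from bench import r gives the robot as it stands.
- The arm moves only by the tool move_arm, never from a script. Its argument "deltas" is a list of rows, each a list of 2 entries, a list of its own where there are three numbers: the shift along the tool's x, y, z in mm, then the turn about the tool's x in degrees. A call has 1 to 12 rows; each row is the pose to reach, as a shift and turn from the pose measured when the call began, along the tool's axes at that moment; what a row does not reach only later rows make up. A row lasts 1/8 s, in which the tool goes at most 62.5 mm and 10.7 degrees, less where a joint would pass 70% of its speed; a pose out of reach is approached as far as the arm can. A call with a gripper value outside its range is refused whole. "jaw" is the opening, from -1 (shut) to 1 (fully open), set as the call begins (left out, the last holds). The fingers move at their own pace and stop on an object; "squeeze" is the grip in N (left out, the last holds). Time passes only in rows, so rows that repeat a pose let the fingers close. It gives the time, the measured TCP pose, the force and the opening at its end, in the units of the state.
- r.sense(): the state, without advancing time (a new reading comes with each control period).
- r.snapshot(name): name is "scene" or "top"; returns (picture, depth): 480x640x3 uint8, red, green, blue; 480x640 float32, mm along the optical axis (not along the pixel's ray), 0 where there is no reading.
- r.get_calibration(name): a dict with "fovy" (degrees; the focal length in pixels is half the picture's height over the tangent of half this angle, whatever the lens; pixels are square), "cx", "cy" (the principal point, pixels), "position" and "attitude" of the camera in the world. Camera axes: x right, y down, z forward; pixel columns grow to the right and rows downward; lengths in mm; the calibration is good to about 2 mm. A picture is of the moment at which its call begins. get_calibration takes no time and is no camera call.
- r.hand_in(): hands the job in, once; it reports no verdict.
The state is a dict: "time": time; "joint_pos": joint angles; "qd": joint speeds; "joint_efforts": joint torques, N m; "tool_pos": TCP position; "tcp_rot": TCP orientation; "ft_force": force on the tool from outside, world axes, zero at the start; "wrist_torque": the same for the moment, N m; "finger_gap": finger opening in mm.
Only numpy, scipy, OpenCV 4.12 (cv2) and the standard library are available. Lean on these libraries where they do the work, as an engineer would, in place of code of your own. Each camera call takes 0.05 s, during which the arm holds its last target. There are 200 camera calls.

## Working session

There is one attempt and no reset: what is moved stays moved. The work goes in short steps, Python scripts to look and compute and a tool call to move; the robot and the scene stay as the last step left them, time stands still between calls to the robot, and variables do not carry over. Pictures are saved under pics/ and viewed, about 8 in all and at most 12, crops included, and the job is handed in when it is done.

Besides the shell and the picture viewer there is one more tool, called after "Emit:" as name(argument=value, ...), one argument or row to a line, values as JSON. move_arm: Moves the arm, as the interface text tells. Its arguments: {"type":"object","properties":{"deltas":{"type":"array","items":{"type":"array"}},"jaw":{"type":"number"},"squeeze":{"type":"number"}},"required":["deltas"]}

```bash
mkdir -p pics; ls
cat > h.py <<'E'
from bench import r
import numpy as np, cv2
from scipy.spatial.transform import Rotation as R
def cal(n):
    c=r.get_calibration(n); f=240/np.tan(np.radians(c['fovy']/2)); return c,f
def save(n,name,crop=None,s=1):
    p,d=r.snapshot(n); np.savez('pics/%s.npz'%name,p=p,d=d)
    q=p[:,:,::-1]
    if crop: x0,y0,x1,y1=crop; q=q[y0:y1,x0:x1]
    cv2.imwrite('pics/%s.png'%name,cv2.resize(q,None,fx=s,fy=s,interpolation=cv2.INTER_CUBIC))
    return p,d
E
python3 - <<'E'
from h import *
print(r.get_calibration('top'));print(r.get_calibration('scene'));print(r.sense())
save('top','top0');save('scene','scene0')
E
```

```text
pics
{'fovy': 57.72285539577108, 'cx': 322.0793661002383, 'cy': 239.48697623933109, 'position': array([ 395.29523688,   -6.15657715, 1075.48450553]), 'attitude': array([-171.04857844,    1.30060263,  -90.17582562])}
{'fovy': 46.415883459242345, 'cx': 301.36003355345497, 'cy': 238.32144453316982, 'position': array([1045.98820569,  633.12161173,  978.90261796]), 'attitude': array([-138.07056603,   -0.83290995,  143.74451709])}
{'time': 0.0, 'joint_pos': array([-7.55375195e+01,  7.51502684e+00,  8.53291759e+01, -7.16264740e-04,
        8.72597137e+01, -4.89264932e+00]), 'qd': array([ 0.00462023, -0.08176185,  0.00610377, -0.08372482, -0.01660904,
       -0.07782571]), 'joint_efforts': array([-4.68493708e-04, -5.69383979e+01, -5.00555992e+01, -1.67767994e-04,
        1.45286802e-02, -3.36060992e-06]), 'tool_pos': array([ 198.73971823, -565.56062956,  230.24624836]), 'tcp_rot': array([-94.49821918,  89.89608112, 104.85694557]), 'ft_force': array([-0.24351147,  0.15056891, -0.04546587]), 'wrist_torque': array([-0.00838565,  0.00321529,  0.00826476]), 'finger_gap': 85.27620559230425}
```

View pics/top0.png

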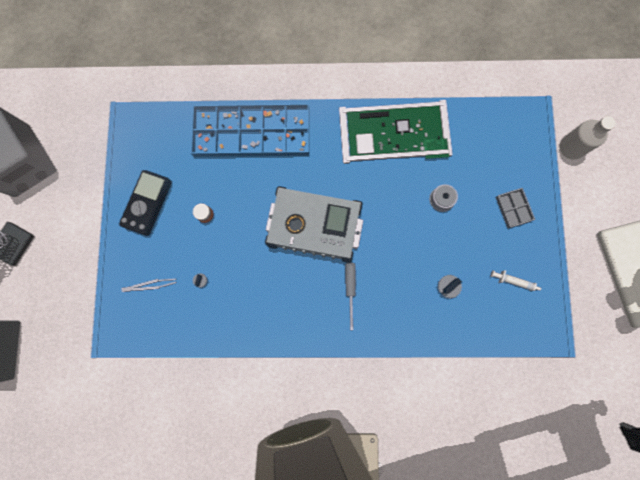

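View pics/scene0.png

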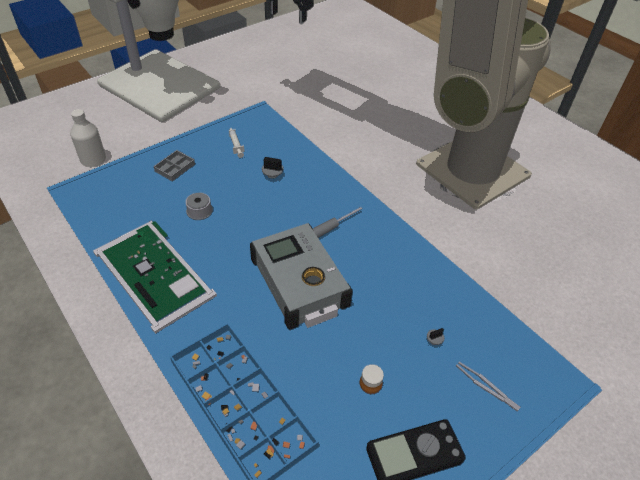

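Top view: large plug at about (450,287), socket at (295,224), rib near (291,240), and small plug at (200,281). I'll enlarge both targets.

```bash
cat >> h.py <<'E'
def ray(n,u,v,z):
    c,f=cal(n); Rm=R.from_euler('xyz',c['attitude'],degrees=True).as_matrix()
    d=Rm@np.array([(u-c['cx'])/f,(v-c['cy'])/f,1]); p=np.array(c['position'])
    return p+d*(z-p[2])/d[2]
def dep(n,u,v,d):
    c,f=cal(n); Rm=R.from_euler('xyz',c['attitude'],degrees=True).as_matrix()
    return np.array(c['position'])+Rm@(np.array([(u-c['cx'])/f,(v-c['cy'])/f,1])*d)
E
python3 - <<'E'
from h import *
a=np.load('pics/top0.npz');p,d=a['p'],a['d']
q=p[:,:,::-1]
k=lambda x,y:cv2.resize(q[y-25:y+25,x-25:x+25],(400,400),interpolation=cv2.INTER_CUBIC)
cv2.imwrite('pics/c1.png',np.hstack([k(450,287),k(295,228)]))
for n,u,v in [('mat',420,287),('plugtop',450,287),('face',310,240),('rim',284,224)]: print(n,dep('top',u,v,d[v,u]))
E
```

```text
mat [ 445.36649683 -220.63452736    4.28163012]
plugtop [ 442.55639322 -278.79281589   58.27812344]
face [553.00866797  44.53256205  68.39689774]
rim [591.8718797  106.12707152  67.16393351]
```

View pics/c1.png

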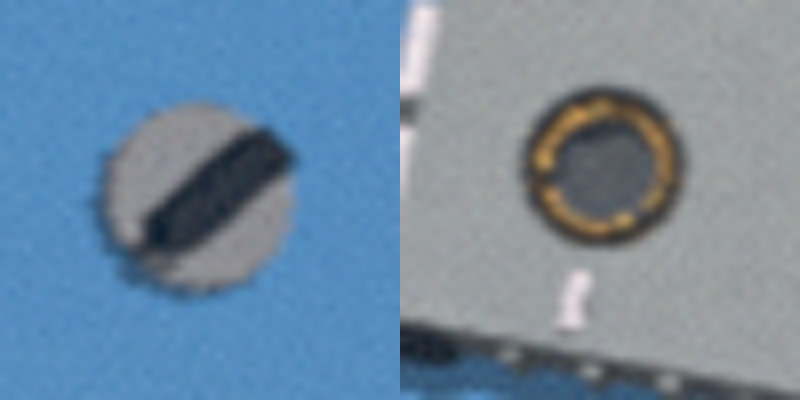

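Run:
```python
from h import *
a=np.load('pics/scene0.npz');p,d=a['p'],a['d']
q=p[:,:,::-1]
k=lambda x,y:cv2.resize(q[y-20:y+20,x-20:x+20],(400,400),interpolation=cv2.INTER_CUBIC)
cv2.imwrite('pics/c2.png',np.hstack([k(273,168),k(313,275)]))
S=ray('top',295.6,223.6,71);B=ray('top',291.9,240.25,70);P=ray('top',449.9,286.75,27)
e1=ray('top',425+148/8,262+240/8,57);e2=ray('top',425+275/8,262+145/8,57)
print(S,B,np.hypot(*(S-B)[:2]),np.degrees(np.arctan2(*(B-S)[1::-1])));print(P,e1,e2,e1-P,e2-P,np.degrees(np.arctan2(*(e1-e2)[1::-1])))
for n,z,pts in [('scene',27,[P]),('s',71,[S])]:pass
```

```text
[591.8776437   78.35787403  71.        ] [552.44582717  86.86442325  70.        ] 40.33893323383211 167.82625418595535
[ 444.60298929 -286.96822477   27.        ] [ 431.18660272 -263.66041174   57.        ] [ 458.37988198 -301.49293576   57.        ] [-13.41638658  23.30781304  30.        ] [ 13.77689269 -14.52471098  30.        ] 125.70784238195013
```

View pics/c2.png

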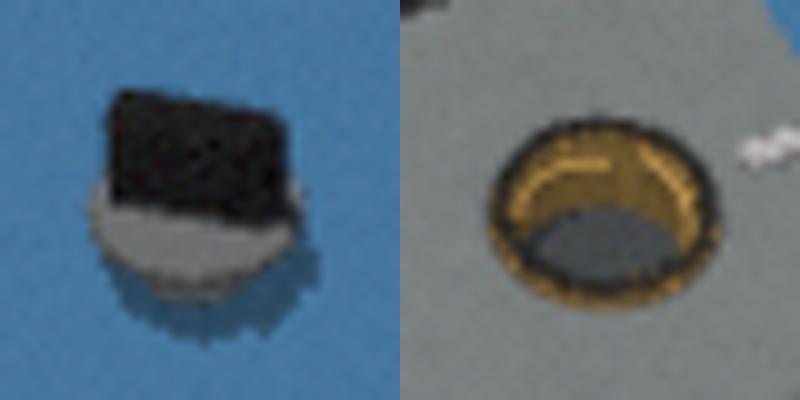

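```bash
cat >> h.py <<'E'
def plan(target=None,ydir=None):
    s=r.sense(); Rm=R.from_euler('xyz',s['tcp_rot'],degrees=True).as_matrix(); t=s['tool_pos']
    yaw=np.degrees(np.arctan2(Rm[1,1],Rm[0,1]))
    print('t%.2f'%s['time'],'tcp',t.round(1),'down',Rm[:,0].round(4),'yaw_y %.1f'%yaw,'q',s['joint_pos'].round(1),'F',s['ft_force'].round(2),'M',s['wrist_torque'].round(3),'gap %.1f'%s['finger_gap'])
    if target is not None: print('shift',(Rm.T@(np.array(target)-t)).round(1))
    if ydir is not None: print('turn',(-(ydir-yaw)+180)%360-180,'or half-turn other')
E
python3 - <<'E'
from h import *
# bar along 125.7 => jaw y along 35.7 ; grasp pt 19 behind TCP; grip z=22+27=49 -> TCP z=30
plan([444.6,-287,130],35.7)
E
```

```text
t0.10 tcp [ 198.7 -565.6  230.3] down [-4.0e-04  1.6e-03 -1.0e+00] yaw_y -70.6 q [-75.5   7.5  85.3  -0.   87.3  -4.9] F [-0.5  -0.15 -0.82] M [-0.085  0.064  0.005] gap 85.3
shift [ 100.7 -181.2 -324.3]
turn -106.34345191130154 or half-turn other
```

Emit:
move_arm(
  deltas=[
    [[5,-9,-16],-6],
    [[15,-27,-49],-16],
    [[27,-45,-81],-26],
    [[37,-65,-115],-36],
    [[47,-83,-148],-46],
    [[57,-102,-182],-56],
    [[67,-122,-216],-66],
    [[77,-140,-250],-76],
    [[87,-158,-282],-86],
    [[95,-172,-308],-96],
    [[101,-181,-324],-106],
    [[101,-181,-324],-106.3],
  ],
  jaw=1,
)

```text
time: 1.6
tool_pos: [444.4, -285.9, 128.6]
tcp_rot: [177.1, 89.8, 122.9]
ft_force: [-0.2, -0.3, -0.2]
finger_gap: 85.7
```

Run:
```python
from h import *
plan([444.6,-287,29],35.7)
save('scene','scene1',(233,100,333,175),8)
```

```text
t1.60 tcp [ 444.4 -285.9  128.6] down [-0.002   0.0031 -1.    ] yaw_y 35.8 q [-3.840e+01  8.000e-01  1.032e+02  1.000e-01  7.620e+01 -7.420e+01] F [-0.17 -0.29 -0.16] M [-0.044  0.011 -0.026] gap 85.7
shift [99.6 -0.5  1.4]
turn 0.0798426652528974 or half-turn other
```

View pics/scene1.png

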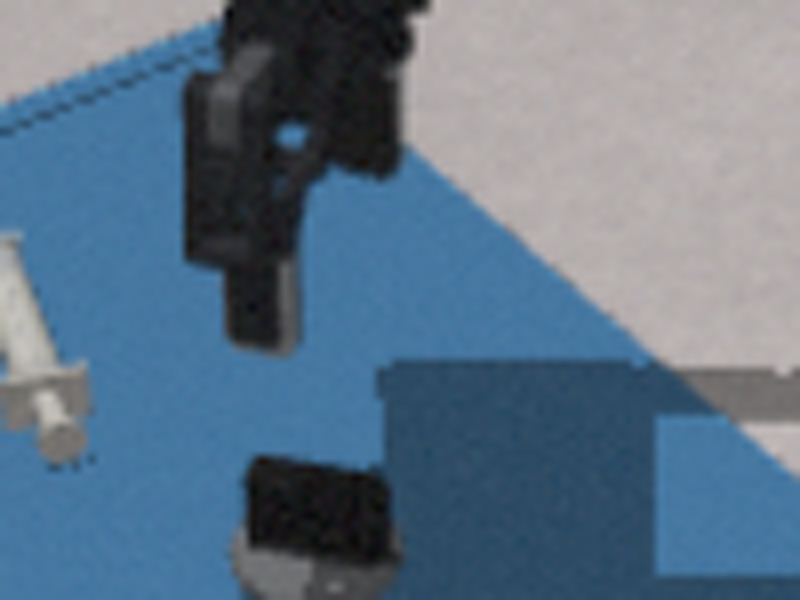

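The hand is squarely above the plug. I'll descend and grip.

Emit:
move_arm(
  deltas=[
    [[20,0,1],0],
    [[45,-0.5,1],0],
    [[70,-0.5,1],0],
    [[88,-0.5,1],0],
    [[97,-0.5,1],0],
    [[97.5,-0.5,1],0],
  ],
)

```text
time: 2.4
tool_pos: [443.9, -287.7, 31.4]
tcp_rot: [-176.3, 89.8, 129.3]
ft_force: [-0.4, 0.6, -0.3]
finger_gap: 85.5
```

Emit:
move_arm(
  deltas=[
    [[0,0,0],0],
    [[0,0,0],0],
    [[0,0,0],0],
    [[0,0,0],0],
    [[0,0,0],0],
    [[0,0,0],0],
    [[0,0,0],0],
    [[0,0,0],0],
  ],
  jaw=-1,
  squeeze=45,
)

```text
time: 3.4
tool_pos: [444.0, -287.8, 31.5]
tcp_rot: [-178.3, 89.8, 127.2]
ft_force: [-0.1, 0.2, 1.7]
finger_gap: 13.1
```

Emit:
move_arm(
  deltas=[
    [[-5,0,0],0],
    [[-20,0,0],0],
    [[-45,0,0],0],
    [[-75,0,0],0],
    [[-100,0,0],0],
    [[-115,0,0],0],
    [[-120,0,0],0],
    [[-120,0,0],0],
  ],
)

```text
time: 4.4
tool_pos: [444.1, -288.0, 151.2]
tcp_rot: [-176.6, 89.8, 129.0]
ft_force: [0.3, -1.0, -0.8]
finger_gap: 13.0
```

Run:
```python
from h import *
plan([591.9,78.4,140],77.8)
save('scene','scene2',(233,100,333,175),8)
```

```text
t4.40 tcp [ 444.1 -288.   151.2] down [-0.0022  0.0028 -1.    ] yaw_y 35.5 q [-38.5  -0.3 101.8   0.   78.6 -74.1] F [ 0.34 -1.04 -0.8 ] M [0.018 0.017 0.016] gap 13.0
shift [  11.9  333.3 -212.1]
turn -42.25516924912384 or half-turn other
```

View pics/scene2.png

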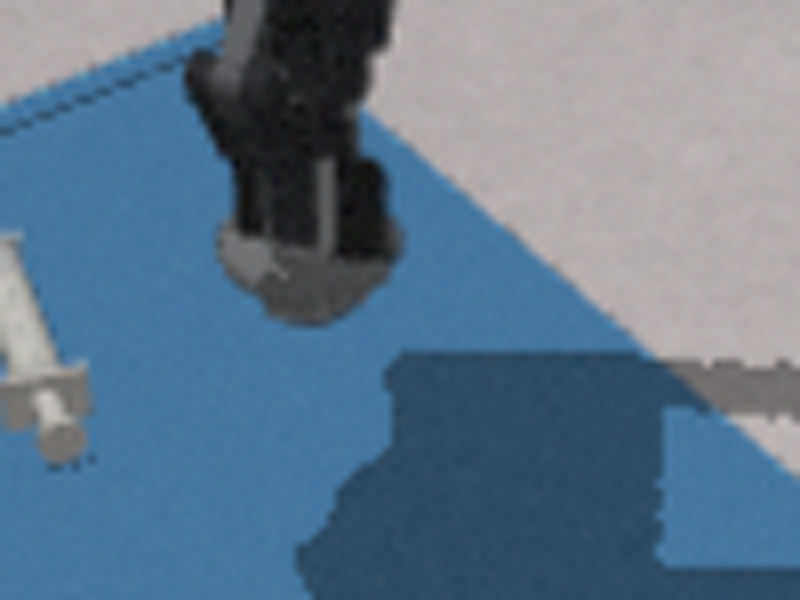

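Run:
```python
from h import *
print('S top',ray('top',295.1,223.45,71),'S scene',ray('scene',313.05,275.05,71),'B',ray('top',291.45,239.8,70),'P',ray('top',449.45,286.3,27))
# automated rim edge: dark ring pixels, ellipse fit, both views
for n,c,thr in [('top',(295,223),16),('scene',(313,275),20)]:
    p=np.load('pics/%s0.npz'%n)['p']; x,y=c; g=p[y-thr:y+thr,x-thr:x+thr].astype(float)
    g=cv2.resize(g,None,fx=8,fy=8,interpolation=cv2.INTER_CUBIC)
    ref=np.median(g.reshape(-1,3)[:],0); v=g.max(2)
    m=((v<100)|((g[:,:,0]-g[:,:,2])>30)).astype(np.uint8)
    cs,_=cv2.findContours(m,cv2.RETR_EXTERNAL,cv2.CHAIN_APPROX_NONE)
    k=min(cs,key=lambda q:np.linalg.norm(q.mean((0,1))-8*thr)-len(q)*.1)
    e=cv2.fitEllipse(k); u=(np.array(e[0])+.5)/8-.5+np.array([x-thr,y-thr]); print(n,e,u,ray(n,u[0],u[1],71))
```

```text
S top [592.2458396   79.53851776  71.        ] S scene [593.57693798  79.27476794  71.        ] B [553.51931073  87.92835197  70.        ] P [ 445.67399244 -285.95490879   27.        ]
top ((130.76205444335938, 135.1885528564453), (156.4674072265625, 158.96188354492188), 48.60688018798828) [294.90775681 223.46106911] [592.22271989  79.99141398  71.        ]
scene ((163.1111602783203, 169.64511108398438), (155.0475616455078, 189.54013061523438), 93.1229248046875) [312.95139503 275.76813889] [594.87251619  80.6538332   71.        ]
```

Emit:
move_arm(
  deltas=[
    [[1,15,-10],-2],
    [[2,43,-27],-5],
    [[3,74,-46],-9],
    [[4,107,-67],-13],
    [[5,140,-88],-18],
    [[6,173,-109],-22],
    [[7,206,-130],-26],
    [[8,239,-151],-30],
    [[8,271,-172],-34],
    [[8,302,-193],-38],
    [[8,325,-207],-41],
    [[8,333,-212],-42.3],
  ],
)

```text
time: 5.95
tool_pos: [590.9, 80.6, 142.2]
tcp_rot: [155.3, 89.7, 143.3]
ft_force: [0.1, 0.6, -0.7]
finger_gap: 13.4
```

Emit:
move_arm(
  deltas=[
    [[15,0,0],0],
    [[28,0,0],0],
    [[34,0,0],0],
    [[34,0,0],0],
    [[34,0,0],0],
  ],
)

```text
time: 6.58
tool_pos: [591.0, 80.3, 108.7]
tcp_rot: [150.7, 89.7, 138.7]
ft_force: [0.1, -0.5, -0.5]
finger_gap: 13.0
```

Run:
```python
from h import *
plan([592,79.5,100],77.8)
save('scene','scene3',(273,225,353,285),10)
p,d=save('top','top3')
```

```text
t6.58 tcp [591.   80.3 108.7] down [-0.0041  0.0036 -1.    ] yaw_y 78.0 q [  2.7  12.2  93.1   0.2  74.9 -75.4] F [ 0.06 -0.52 -0.48] M [-0.017  0.01   0.032] gap 13.0
shift [ 8.7 -0.6  1.2]
turn 0.22802516759963964 or half-turn other
```

View pics/scene3.png

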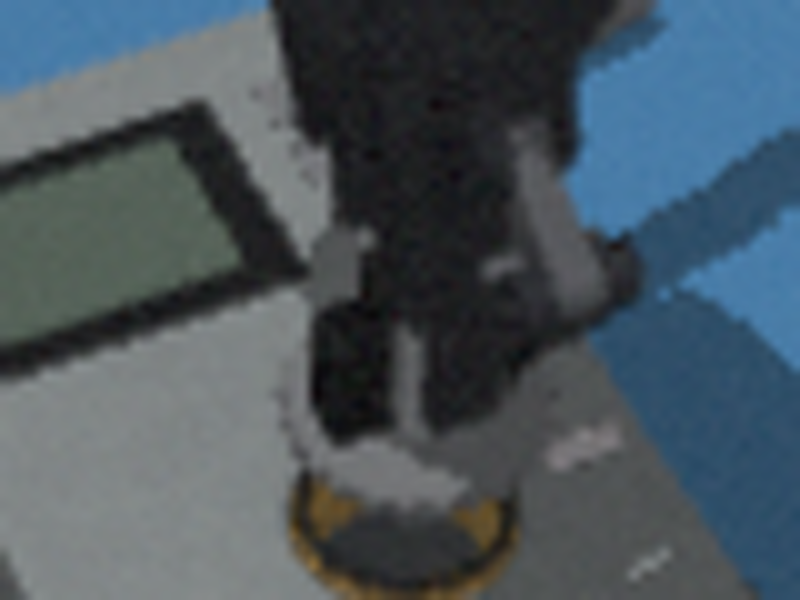

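```bash
cat >> h.py <<'E'
def proj(n,P):
    c,f=cal(n); Rm=R.from_euler('xyz',c['attitude'],degrees=True).as_matrix()
    q=(np.atleast_2d(P)-c['position'])@Rm; return np.c_[q[:,0]/q[:,2]*f+c['cx'],q[:,1]/q[:,2]*f+c['cy']]
def circ(cen,rad): 
    t=np.linspace(0,2*np.pi,200); return np.c_[cen[0]+rad*np.cos(t),cen[1]+rad*np.sin(t),cen[2]+0*t]
E
python3 - <<'E'
from h import *
p=np.load('pics/scene3.npz')['p'][:,:,::-1]
s=12;x0,y0=293,255
q=cv2.resize(p[y0:y0+42,x0:x0+44],None,fx=s,fy=s,interpolation=cv2.INTER_CUBIC)
q=cv2.convertScaleAbs(q,alpha=1.6)
o=q.copy()
def dr(P,col):
    u=(proj('scene',P)-[x0,y0]+.5)*s; cv2.polylines(o,[u.round().astype(np.int32)],True,col,1)
dr(circ([592.3,79.7,71],24),(0,0,255)); dr(circ([591,80.3,99.2],27),(0,255,0)); dr(circ([591,80.3,104.2],27),(255,255,0))
cv2.imwrite('pics/c3.png',np.hstack([q,o])[:, :]); print(q.shape)
cv2.imwrite('pics/c3.png',cv2.resize(np.hstack([q,o]),(800,int(800*q.shape[0]/q.shape[1]/2))))
E
```

```text
(504, 528, 3)
```

View pics/c3.png

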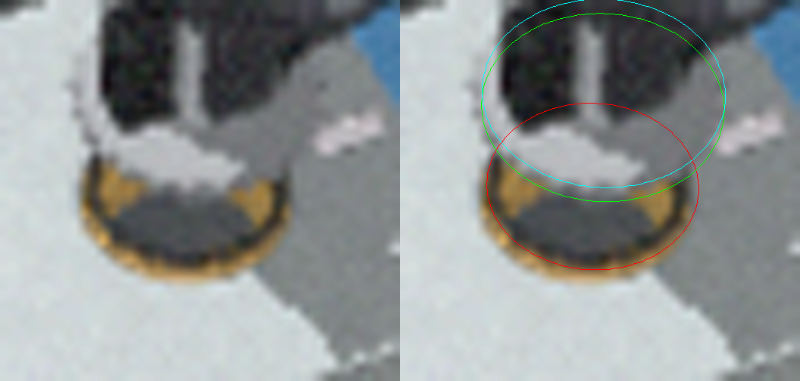

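```bash
cat >> h.py <<'E'
def cloud(n,d):
    c,f=cal(n); Rm=R.from_euler('xyz',c['attitude'],degrees=True).as_matrix()
    v,u=np.mgrid[:480,:640]; q=np.stack([(u-c['cx'])/f*d,(v-c['cy'])/f*d,d],-1)
    return q@Rm.T+c['position']
E
python3 - <<'E'
from h import *
from scipy.optimize import least_squares
a={k:np.load('pics/%s.npz'%k)['d'] for k in('scene0','scene3','top0','top3')}
for n,k in [('scene','scene0'),('top','top0')]:
    W=cloud(n,a[k]); m=np.hypot(W[...,0]-592,W[...,1]-79)<35
    face=m&(np.hypot(W[...,0]-592,W[...,1]-79)>28); print(k,'face z',np.median(W[face][:,2]),W[face][:,2].std())
    deep=m&(W[...,2]<58); print(' deep',deep.sum(),W[deep].mean(0))
W=cloud('scene',a['scene3']); m=(np.hypot(W[...,0]-591,W[...,1]-80)<40)&(W[...,2]>85)
h=np.histogram(W[m][:,2],bins=np.arange(85,140,3));print(h)
f=m&(W[...,2]<108); ys,xs=np.nonzero(f); print(len(xs),xs.min(),xs.max(),ys.min(),ys.max())
for y in range(262,282): 
    i=np.nonzero(f[y])[0]; print(y,i.min() if len(i) else '',i.max() if len(i) else '',len(i),W[y,i][:,2].round(0).astype(int) if len(i) else '')
E
```

```text
scene0 face z 67.15612080977519 1.7967719028218456
 deep 140 [586.05678715  69.48518091  48.13209031]
top0 face z 67.52518479373396 2.0698095195437176
 deep 152 [596.45995473  81.09753776  46.35113051]
(array([  2,   0,   0,   0,   6,  50, 140,  41,   8,  15,  18,   9,  22,
        15,  18,  31,  31,  18]), array([ 85,  88,  91,  94,  97, 100, 103, 106, 109, 112, 115, 118, 121,
       124, 127, 130, 133, 136, 139]))
229 301 328 258 277
262 302 326 5 [101 105 108 105 104]
263 301 328 8 [103 106 107 105 106 101 105 104]
264 301 328 9 [104 103 104 103 103 102 104 105 104]
265 301 327 8 [103 105 107 104 103 107 101 103]
266 301 328 10 [105 104 104 107 104 103 105 104 103 105]
267 301 328 14 [103 107 103 105 106 107 102 107 104 106 105 101 103 100]
268 302 327 18 [103 104 105 103 107 106 106 104 104 106 103 107 105 104 104 106 107 102]
269 303 327 24 [102 104 105 105 107 107 105 104 103 103 105 107 103 106 105 106 105 104
 105 106 105 105 105 102]
270 302 327 26 [101 100 104 103 105 104 104 104 104 105 105 102 105 106 106 104 102 105
 106 104 104 105 104 105 103  98]
271 304 326 22 [105 105 104 102 103 106 105 105 105 105 104 105 103 105 108 107 101 105
 107 104 105 104]
272 304 326 23 [102 103 102 103 104 105 104 104 106 107 108 107 106 104 102 106 105 104
 103 102 105 102 101]
273 306 323 17 [104 104 103 102 106 104 104 105 105 106 107 104 105 104 105 104 106]
274 306 323 17 [100 102  97 102 105 105 102 107 104 106 108 102 107 101 105  99 101]
275 309 320 12 [101 101 102 100 107 105 104 106 104 101  99 104]
276 310 318 7 [101 105 100  99 100 101  85]
277 315 315 1 [87]
278   0 
279   0 
280   0 
281   0
```

```bash
cat > fit.py <<'E'
from h import *
from scipy.optimize import minimize
def render(n,c,rad,zs,S=6,x0=0,y0=0,w=60):
    im=np.zeros((w*S,w*S),np.uint8)
    for z in zs:
        u=(proj(n,circ([c[0],c[1],z],rad))-[x0,y0]+.5)*S-.5
        cv2.fillPoly(im,[np.round(u*16).astype(np.int32)],1,shift=4)
    return im.reshape(w,S,w,S).mean((1,3))
def fit(n,mask,x0,y0,w,sel,c0,rad,zs):
    T=mask[y0:y0+w,x0:x0+w].astype(float); s=sel[y0:y0+w,x0:x0+w]
    cost=lambda c:np.abs(render(n,c,rad,zs,8,x0,y0,w)-T)[s].sum()
    b=minimize(cost,c0,method='Nelder-Mead',options=dict(initial_simplex=[[c0[0]-3,c0[1]-3],[c0[0]+3,c0[1]-2],[c0[0],c0[1]+4]],xatol=.05))
    return b.x,b.fun
E
python3 - <<'E'
from fit import *
a={k:np.load('pics/%s.npz'%k) for k in('scene0','scene3','top0')}
W=cloud('scene',a['scene3']['d']); m=W[...,2]>90
sel=np.zeros(m.shape,bool); sel[266:285]=1
for zs in ([99.2,104.2],[98.5,104.5]): print('flange',fit('scene',m,290,245,60,sel,(591,80.3),27,zs))
for n,k,c in [('scene','scene0',(313,275)),('top','top0',(295,223))]:
    p=a[k]['p'].astype(float); x,y=c
    v,u=np.mgrid[:480,:640]; rr=np.hypot(u-x,v-y)
    ref=np.median(p[(rr>13)&(rr<16)],0); m=(np.abs(p-ref).max(2)>28)
    m=cv2.morphologyEx(m.astype(np.uint8),cv2.MORPH_CLOSE,np.ones((9,9)))
    for rad in (24,23): print(k,fit(n,m,x-30,y-30,60,rr<14,(592,79.5),rad,[67,71]))
p=a['top0']['p'];d=a['top0']['d'];W=cloud('top',d);m=W[...,2]>14
v,u=np.mgrid[:480,:640]
print('plug top',fit('top',m,420,257,60,np.hypot(u-450,v-287)<16,(445,-287),27,[22,27]))
E
```

```text
flange (array([590.97908163,  79.39053983]), np.float64(14.46875))
flange (array([590.8431246 ,  78.89062643]), np.float64(14.703125))
scene0 (array([593.61048326,  79.67833005]), np.float64(26.734375))
scene0 (array([593.80603755,  79.73506975]), np.float64(41.4375))
top0 (array([592.63601276,  80.3897672 ]), np.float64(35.40625))
top0 (array([592.68847656,  79.76171875]), np.float64(59.171875))
plug top (array([ 446.53546681, -287.91185157]), np.float64(28.9375))
```

Emit:
move_arm(
  deltas=[
    [[2,0.7,2],0],
    [[4,0.7,2],0],
    [[6,0.7,2],0],
    [[8,0.7,2],0],
    [[9.5,0.7,2],0],
    [[11,0.7,2],0],
    [[12,0.7,2],0],
    [[12,0.7,2],0],
  ],
)

```text
time: 7.68
tool_pos: [593.2, 80.8, 96.9]
tcp_rot: [147.9, 89.7, 136.0]
ft_force: [0.8, -0.0, 0.1]
finger_gap: 13.4
```

```bash
python3 -c "
from h import *
plan([593,80.7,90],78.3)"
```

```text
t7.67 tcp [593.2  80.8  96.9] down [-0.0038  0.0037 -1.    ] yaw_y 78.1 q [  2.7  13.2  93.2   0.2  73.8 -75.4] F [ 0.81 -0.03  0.08] M [-0.034 -0.043 -0.014] gap 13.4
shift [ 6.9 -0.2 -0.1]
turn -0.2488554096353255 or half-turn other
```

Emit:
move_arm(
  deltas=[
    [[1,0,0],0],
    [[2,0,0],0],
    [[3,0,0],0],
    [[4,0,0],0],
    [[4,0,0],0],
  ],
)

```text
time: 8.3
tool_pos: [593.1, 80.8, 92.7]
tcp_rot: [150.0, 89.7, 138.0]
ft_force: [0.2, -0.1, -0.2]
finger_gap: 13.1
```

```bash
python3 -c "
from h import *
plan()"
```

```text
t8.30 tcp [593.1  80.8  92.7] down [-0.004   0.0036 -1.    ] yaw_y 78.0 q [  2.7  13.5  93.4   0.2  73.4 -75.4] F [ 0.18 -0.13 -0.19] M [ 0.049 -0.036  0.018] gap 13.1
```

Emit:
move_arm(
  deltas=[
    [[0.7,0,0],0],
    [[1.4,0,0],0],
    [[2,0,0],0],
    [[2,0,0],0],
  ],
)

```text
time: 8.8
tool_pos: [593.1, 80.9, 90.8]
tcp_rot: [149.1, 89.7, 137.1]
ft_force: [0.4, -1.2, -0.1]
finger_gap: 13.4
```

```bash
python3 -c "
from h import *
plan()"
```

```text
t8.80 tcp [593.1  80.9  90.8] down [-0.0039  0.0036 -1.    ] yaw_y 78.1 q [  2.7  13.6  93.5   0.2  73.2 -75.4] F [ 0.4  -1.2  -0.08] M [-0.019  0.043 -0.058] gap 13.4
```

Emit:
move_arm(
  deltas=[
    [[0.6,0,0],0],
    [[1.2,0,0],0],
    [[1.8,0,0],0],
    [[1.8,0,0],0],
  ],
)

```text
time: 9.3
tool_pos: [593.4, 80.8, 90.3]
tcp_rot: [144.2, 89.7, 132.2]
ft_force: [-5.2, -0.7, 9.0]
finger_gap: 12.6
```

```bash
python3 -c "
from h import *
plan()"
```

```text
t9.30 tcp [593.4  80.8  90.3] down [-0.0032  0.0036 -1.    ] yaw_y 78.1 q [  2.7  13.6  93.5   0.2  73.1 -75.4] F [-5.19 -0.71  8.99] M [-0.076  0.843  0.074] gap 12.6
```

Emit:
move_arm(
  deltas=[
    [[0.8,-0.1,-0.6],0],
    [[0.8,-0.1,-0.6],0],
    [[0.8,-0.1,-0.6],0],
  ],
)

```text
time: 9.68
tool_pos: [593.3, 80.8, 90.5]
tcp_rot: [132.5, 89.8, 120.5]
ft_force: [-2.2, -0.5, 6.4]
finger_gap: 13.0
```

```bash
python3 -c "
from h import *
plan()"
```

```text
t9.68 tcp [593.3  80.8  90.5] down [-0.0021  0.0035 -1.    ] yaw_y 78.1 q [  2.7  13.5  93.6   0.2  73.  -75.4] F [-2.24 -0.48  6.38] M [-0.033  0.383  0.032] gap 13.0
```

Emit:
move_arm(
  deltas=[
    [[0.8,0,-0.3],-3],
    [[0.8,0,-0.3],-6],
    [[0.7,0,-0.3],-9],
    [[0.7,0,-0.3],-12],
    [[0.6,0,-0.3],-15],
    [[0.6,0,-0.3],-15],
  ],
)

```text
time: 10.42
tool_pos: [593.8, 80.4, 91.1]
tcp_rot: [93.3, 89.8, 96.4]
ft_force: [-2.1, -2.2, 8.5]
finger_gap: 13.7
```

```bash
python3 -c "
from h import *
plan()"
```

```text
t10.43 tcp [593.8  80.4  91.1] down [-3.0e-04  2.9e-03 -1.0e+00] yaw_y 93.1 q [  2.7  13.5  93.6   0.2  73.  -90.4] F [-2.09 -2.2   8.48] M [-0.438  0.402 -0.016] gap 13.7
```

Emit:
move_arm(
  deltas=[
    [[0.7,-0.2,-0.3],-3],
    [[0.6,-0.2,-0.3],-6],
    [[0.5,-0.2,-0.3],-9],
    [[0.3,-0.2,-0.3],-12],
    [[0.2,-0.2,-0.3],-15],
    [[0.1,-0.2,-0.3],-15],
  ],
)

```text
time: 11.18
tool_pos: [594.0, 79.9, 91.5]
tcp_rot: [53.1, 89.9, 71.2]
ft_force: [-0.5, -2.3, 6.3]
finger_gap: 13.0
```

```bash
python3 -c "
from h import *
plan()"
```

```text
t11.18 tcp [594.   79.9  91.5] down [ 8.0e-04  2.4e-03 -1.0e+00] yaw_y 108.1 q [ 2.700e+00  1.340e+01  9.360e+01  1.000e-01  7.290e+01 -1.054e+02] F [-0.5  -2.31  6.3 ] M [-0.41   0.05   0.033] gap 13.0
```

Emit:
move_arm(
  deltas=[
    [[0.7,-0.3,-0.1],-3],
    [[0.6,-0.3,-0.1],-6],
    [[0.5,-0.3,-0.1],-9],
    [[0.3,-0.3,-0.1],-12],
    [[0.2,-0.3,-0.1],-15],
    [[0.1,-0.3,-0.1],-15],
  ],
)

```text
time: 11.92
tool_pos: [593.7, 79.5, 91.0]
tcp_rot: [55.3, 89.9, 88.3]
ft_force: [-1.5, -1.2, 0.4]
finger_gap: 13.3
```

```bash
python3 -c "
from h import *
plan()"
```

```text
t11.93 tcp [593.7  79.5  91. ] down [ 1.0e-04  2.4e-03 -1.0e+00] yaw_y 123.0 q [ 2.600e+00  1.340e+01  9.360e+01  1.000e-01  7.290e+01 -1.204e+02] F [-1.55 -1.22  0.35] M [-0.165  0.17  -0.013] gap 13.3
```

The force has vanished, so the plug is probably off the ridge's start. I'll lower it to check for the drop.

Emit:
move_arm(
  deltas=[
    [[0.8,0,0],0],
    [[1.6,0,0],0],
    [[2.4,0,0],0],
    [[3,0,0],0],
    [[3,0,0],0],
  ],
)

```text
time: 12.55
tool_pos: [593.7, 79.6, 88.0]
tcp_rot: [54.6, 89.9, 87.5]
ft_force: [-0.1, 0.3, -1.3]
finger_gap: 13.1
```

```bash
python3 -c "
from h import *
plan()"
```

```text
t12.55 tcp [593.7  79.6  88. ] down [ 1.0e-04  2.5e-03 -1.0e+00] yaw_y 123.0 q [ 2.600e+00  1.360e+01  9.370e+01  1.000e-01  7.260e+01 -1.204e+02] F [-0.13  0.28 -1.33] M [-0.034  0.054  0.051] gap 13.1
```

Dropping freely; continue to the next contact.

Emit:
move_arm(
  deltas=[
    [[0.7,0,0],0],
    [[1.4,0,0],0],
    [[2.1,0,0],0],
    [[2.8,0,0],0],
    [[3.2,0,0],0],
    [[3.2,0,0],0],
  ],
)

```text
time: 13.3
tool_pos: [594.2, 79.6, 86.7]
tcp_rot: [32.9, 89.8, 65.9]
ft_force: [-7.5, 0.6, 13.7]
finger_gap: 13.0
```

```bash
python3 -c "
from h import *
plan()"
```

```text
t13.30 tcp [594.2  79.6  86.7] down [ 0.0011  0.0025 -1.    ] yaw_y 123.0 q [ 2.600e+00  1.370e+01  9.380e+01  1.000e-01  7.240e+01 -1.204e+02] F [-7.54  0.57 13.7 ] M [-0.154  1.157 -0.02 ] gap 13.0
```

Emit:
move_arm(
  deltas=[
    [[0.3,0.3,-0.4],0],
    [[0.4,0.3,-0.4],3],
    [[0.6,0.3,-0.4],6],
    [[0.8,0.3,-0.4],10],
    [[1.0,0.3,-0.4],14],
    [[1.2,0.3,-0.4],18],
    [[1.4,0.3,-0.4],22],
    [[1.5,0.3,-0.4],25],
    [[1.5,0.3,-0.4],25],
  ],
)

```text
time: 14.42
tool_pos: [593.9, 80.1, 85.6]
tcp_rot: [51.8, 89.8, 59.8]
ft_force: [-1.5, 1.8, 4.3]
finger_gap: 13.1
```

```bash
python3 -c "
from h import *
plan()"
```

```text
t14.43 tcp [593.9  80.1  85.6] down [ 0.0018  0.003  -1.    ] yaw_y 98.0 q [  2.7  13.7  93.9   0.2  72.3 -95.4] F [-1.51  1.83  4.33] M [0.336 0.232 0.016] gap 13.1
```

Emit:
move_arm(
  deltas=[
    [[0.6,0.2,-0.2],4],
    [[0.8,0.2,-0.2],8],
    [[1.0,0.2,-0.2],12],
    [[1.2,0.2,-0.2],16],
    [[1.4,0.2,-0.2],20],
    [[1.6,0.2,-0.2],24],
    [[1.8,0.2,-0.2],28],
    [[2.0,0.2,-0.2],32],
    [[2.2,0.2,-0.2],36],
    [[2.4,0.2,-0.2],40],
    [[2.4,0.2,-0.2],40],
  ],
)

```text
time: 15.8
tool_pos: [594.1, 80.4, 83.6]
tcp_rot: [82.1, 89.8, 50.2]
ft_force: [-0.5, 2.3, 4.3]
finger_gap: 13.2
```

```bash
python3 -c "
from h import *
plan()"
```

```text
t15.80 tcp [594.1  80.4  83.6] down [ 0.0027  0.0033 -1.    ] yaw_y 58.1 q [  2.7  13.8  94.    0.2  72.  -55.5] F [-0.48  2.35  4.33] M [ 0.334  0.045 -0.044] gap 13.2
```

Emit:
move_arm(
  deltas=[
    [[0.6,0.2,-0.1],4],
    [[0.8,0.2,-0.1],8],
    [[1.0,0.2,-0.1],12],
    [[1.2,0.2,-0.1],16],
    [[1.4,0.2,-0.1],20],
    [[1.6,0.2,-0.1],24],
    [[1.8,0.2,-0.1],28],
    [[2.0,0.2,-0.1],32],
    [[2.2,0.2,-0.1],36],
    [[2.4,0.2,-0.1],40],
    [[2.4,0.2,-0.1],40],
  ],
)

```text
time: 17.18
tool_pos: [594.5, 80.6, 81.5]
tcp_rot: [115.0, 89.7, 43.3]
ft_force: [0.8, 0.2, 3.4]
finger_gap: 13.5
```

```bash
python3 -c "
from h import *
plan()"
```

```text
t17.18 tcp [594.5  80.6  81.5] down [ 0.0035  0.0033 -1.    ] yaw_y 18.2 q [  2.7  14.   94.1   0.2  71.7 -15.6] F [0.82 0.19 3.4 ] M [ 0.186 -0.114 -0.039] gap 13.5
```

Emit:
move_arm(
  deltas=[
    [[0.5,0,0],3],
    [[0.7,0,0],6],
    [[0.9,0,0],9],
    [[1.1,0,0],12],
    [[1.1,0,0],12],
  ],
)

```text
time: 17.8
tool_pos: [594.9, 80.7, 80.8]
tcp_rot: [120.9, 89.7, 37.2]
ft_force: [-0.1, 1.2, 3.7]
finger_gap: 12.9
```

```bash
python3 -c "
from h import *
plan()"
```

```text
t17.80 tcp [594.9  80.7  80.8] down [ 0.0045  0.0034 -1.    ] yaw_y 6.4 q [ 2.7 14.  94.1  0.2 71.6 -3.7] F [-0.13  1.2   3.66] M [ 0.191 -0.121 -0.041] gap 12.9
```

Emit:
move_arm(
  deltas=[
    [[0.5,0,0],2],
    [[0.6,0,0],4],
    [[0.7,0,0],6],
    [[0.8,0,0],8],
    [[0.8,0,0],8],
  ],
)

```text
time: 18.42
tool_pos: [595.1, 80.6, 80.5]
tcp_rot: [125.9, 89.7, 34.4]
ft_force: [0.3, 1.3, 5.6]
finger_gap: 13.2
```

```bash
cat >> h.py <<'E'
def mz(k=6):
    v=[]
    for _ in range(k): s=r.sense(); v.append(np.r_[s['ft_force'],s['wrist_torque']]); r.snapshot('top')
    print('avg F,M',np.mean(v,0).round(3),'sd Mz %.3f'%np.std(v,0)[5])
E
python3 -c "
from h import *
plan();mz()"
```

```text
t18.43 tcp [595.1  80.6  80.5] down [ 0.0049  0.0033 -1.    ] yaw_y -1.6 q [ 2.7 14.1 94.1  0.2 71.6  4.2] F [0.29 1.27 5.61] M [ 0.199  0.117 -0.07 ] gap 13.2
avg F,M [-0.44   0.668  6.371  0.211  0.099 -0.038] sd Mz 0.019
```

Emit:
move_arm(
  deltas=[
    [[0.4,0,0],2],
    [[0.5,0,0],4],
    [[0.6,0,0],6],
    [[0.6,0,0],6],
  ],
)

```text
time: 19.23
tool_pos: [595.3, 80.4, 80.3]
tcp_rot: [128.5, 89.7, 31.0]
ft_force: [-0.9, 0.5, 6.3]
finger_gap: 13.1
```

```bash
python3 -c "
from h import *
plan();mz(3)"
```

```text
t19.23 tcp [595.3  80.4  80.3] down [ 0.0052  0.0031 -1.    ] yaw_y -7.5 q [ 2.7 14.1 94.1  0.2 71.5 10.1] F [-0.89  0.45  6.26] M [ 0.162  0.193 -0.02 ] gap 13.1
avg F,M [-0.958  0.078  6.477  0.155  0.203 -0.013] sd Mz 0.015
```

Emit:
move_arm(
  deltas=[
    [[0.4,0,0],2],
    [[0.5,0,0],4],
    [[0.6,0,0],6],
    [[0.6,0,0],6],
  ],
)

```text
time: 19.88
tool_pos: [595.4, 80.2, 80.3]
tcp_rot: [131.5, 89.6, 28.1]
ft_force: [-2.3, -1.3, 7.1]
finger_gap: 12.9
```

```bash
python3 -c "
from h import *
plan();mz(3)"
```

```text
t19.88 tcp [595.4  80.2  80.3] down [ 0.0055  0.0029 -1.    ] yaw_y -13.4 q [ 2.7 14.1 94.1  0.2 71.5 16. ] F [-2.33 -1.26  7.05] M [ 0.183  0.301 -0.002] gap 12.9
avg F,M [-1.818 -0.237  7.191  0.175  0.297  0.029] sd Mz 0.029
```

Emit:
move_arm(
  deltas=[
    [[0.3,-0.2,0],2],
    [[0.3,-0.2,0],4],
    [[0.3,-0.2,0],6],
    [[0.3,-0.2,0],6],
  ],
)

```text
time: 20.52
tool_pos: [595.3, 80.1, 80.3]
tcp_rot: [135.1, 89.6, 25.8]
ft_force: [-1.5, -0.0, 6.3]
finger_gap: 12.8
```

```bash
python3 -c "
from h import *
plan();mz(4)"
```

```text
t20.52 tcp [595.3  80.1  80.3] down [ 0.0056  0.0027 -1.    ] yaw_y -19.3 q [ 2.7 14.1 94.1  0.1 71.5 21.9] F [-1.48 -0.04  6.32] M [0.19  0.179 0.014] gap 12.8
avg F,M [-1.417e+00 -1.380e-01  6.264e+00  1.720e-01  1.820e-01  3.000e-03] sd Mz 0.023
```

Emit:
move_arm(
  deltas=[
    [[0.2,-0.1,0],2],
    [[0.2,-0.1,0],4],
    [[0.2,-0.1,0],6],
    [[0.2,-0.1,0],6],
  ],
)

```text
time: 21.22
tool_pos: [595.3, 80.1, 80.3]
tcp_rot: [141.2, 89.6, 25.9]
ft_force: [-1.2, 0.6, 5.1]
finger_gap: 13.1
```

```bash
python3 -c "
from h import *
plan();mz(4)"
```

```text
t21.23 tcp [595.3  80.1  80.3] down [ 0.0058  0.0028 -1.    ] yaw_y -25.3 q [ 2.7 14.1 94.1  0.2 71.5 27.9] F [-1.19  0.57  5.08] M [ 0.38   0.063 -0.039] gap 13.1
avg F,M [-0.764  0.577  4.915  0.328  0.058  0.014] sd Mz 0.034
```

Emit:
move_arm(
  deltas=[
    [[0.2,0,0],2],
    [[0.2,0,0],4],
    [[0.2,0,0],6],
    [[0.2,0,0],6],
  ],
)

```text
time: 21.92
tool_pos: [595.4, 80.4, 80.2]
tcp_rot: [148.6, 89.6, 27.4]
ft_force: [-0.6, 2.7, 4.9]
finger_gap: 12.9
```

```bash
python3 -c "
from h import *
plan();mz(4)"
```

```text
t21.93 tcp [595.4  80.4  80.2] down [ 0.0061  0.0031 -1.    ] yaw_y -31.2 q [ 2.7 14.1 94.1  0.2 71.5 33.9] F [-0.56  2.71  4.86] M [ 0.715 -0.043  0.018] gap 12.9
avg F,M [-0.295  2.359  4.509  0.715 -0.061  0.041] sd Mz 0.037
```

Emit:
move_arm(
  deltas=[
    [[0.1,-0.2,-0.3],2],
    [[0.1,-0.2,-0.3],4],
    [[0.1,-0.2,-0.3],4],
  ],
)

```text
time: 22.5
tool_pos: [595.3, 80.8, 80.2]
tcp_rot: [153.7, 89.6, 28.6]
ft_force: [-0.8, 1.0, 5.7]
finger_gap: 13.0
```

```bash
python3 -c "
from h import *
plan();mz(5)"
```

```text
t22.50 tcp [595.3  80.8  80.2] down [ 0.0059  0.0032 -1.    ] yaw_y -35.2 q [ 2.7 14.1 94.1  0.2 71.5 37.9] F [-0.84  0.96  5.75] M [0.511 0.125 0.028] gap 13.0
avg F,M [-0.613  1.99   5.944  0.504  0.102  0.052] sd Mz 0.022
```

Torque is starting to build. I'll continue in small steps.

Emit:
move_arm(
  deltas=[
    [[0.1,0,-0.2],2],
    [[0.1,0,-0.2],4],
    [[0.1,0,-0.2],4],
  ],
)

```text
time: 23.12
tool_pos: [595.2, 80.9, 80.0]
tcp_rot: [158.8, 89.6, 29.7]
ft_force: [-1.8, 1.8, 5.7]
finger_gap: 13.1
```

```bash
python3 -c "
from h import *
plan();mz(5)
save('scene','scene4',(273,225,353,285),10)"
```

```text
t23.12 tcp [595.2  80.9  80. ] down [ 0.0053  0.003  -1.    ] yaw_y -39.1 q [ 2.8 14.1 94.1  0.2 71.5 41.8] F [-1.8   1.75  5.72] M [0.37  0.199 0.183] gap 13.1
avg F,M [-1.55   1.342  5.832  0.398  0.2    0.162] sd Mz 0.021
```

View pics/scene4.png

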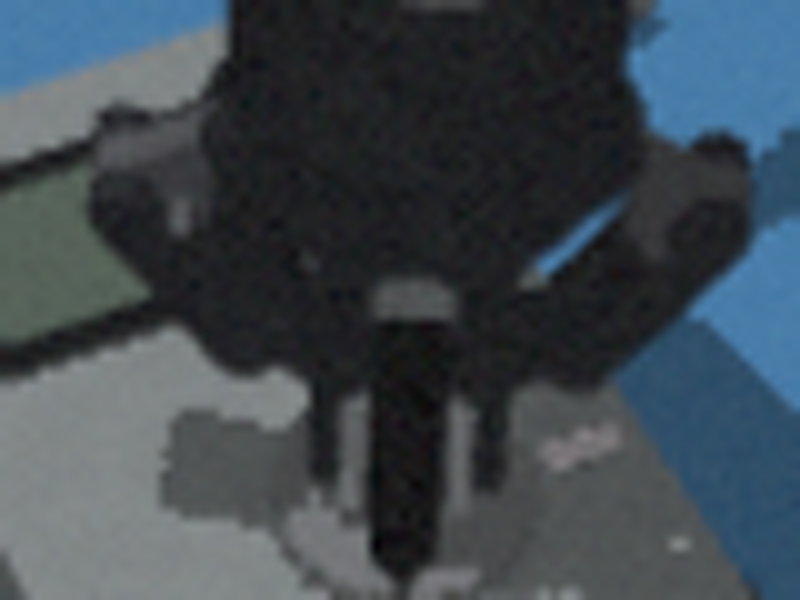

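Emit:
move_arm(
  deltas=[
    [[-0.3,0,0],0.5],
    [[-0.5,0,0],0.8],
    [[-0.5,0,0],0.8],
  ],
)

```text
time: 23.8
tool_pos: [595.1, 80.8, 80.1]
tcp_rot: [160.6, 89.7, 30.7]
ft_force: [1.8, 1.1, -1.7]
finger_gap: 13.2
```

```bash
python3 -c "
from h import *
plan();mz(6)"
```

```text
t23.80 tcp [595.1  80.8  80.1] down [ 0.005  0.003 -1.   ] yaw_y -39.9 q [ 2.7 14.1 94.1  0.2 71.5 42.6] F [ 1.77  1.09 -1.68] M [ 0.463 -0.492  0.343] gap 13.2
avg F,M [ 2.926  1.392 -2.429  0.435 -0.625  0.31 ] sd Mz 0.035
```

Emit:
move_arm(
  deltas=[
    [[0.2,0,0.2],-1],
    [[0.3,0,0.2],-2],
    [[0.3,0,0.2],-2],
  ],
)

```text
time: 24.48
tool_pos: [595.0, 80.8, 80.1]
tcp_rot: [160.1, 89.7, 32.2]
ft_force: [1.2, 2.7, 0.7]
finger_gap: 13.3
```

```bash
python3 -c "
from h import *
plan();mz(5)"
```

```text
t24.48 tcp [595.   80.8  80.1] down [ 0.0051  0.0032 -1.    ] yaw_y -37.9 q [ 2.7 14.1 94.1  0.2 71.5 40.6] F [1.19 2.74 0.68] M [ 0.613 -0.355 -0.105] gap 13.3
avg F,M [ 0.601  2.736  2.225  0.642 -0.29  -0.111] sd Mz 0.007
```

Emit:
move_arm(
  deltas=[
    [[0,0,-0.2],0.6],
    [[0,0,-0.2],1.2],
    [[0,0,-0.2],1.2],
  ],
)

```text
time: 25.1
tool_pos: [595.0, 80.8, 80.1]
tcp_rot: [158.8, 89.7, 29.7]
ft_force: [0.2, 1.5, 3.9]
finger_gap: 13.3
```

```bash
python3 -c "
from h import *
plan();mz(5)"
```

```text
t25.10 tcp [595.   80.8  80.1] down [ 0.005   0.0028 -1.    ] yaw_y -39.1 q [ 2.7 14.1 94.1  0.2 71.5 41.8] F [0.18 1.48 3.95] M [ 0.32  -0.067  0.288] gap 13.3
avg F,M [-0.521  0.999  3.398  0.318 -0.059  0.277] sd Mz 0.030
```

Emit:
move_arm(
  deltas=[
    [[-0.2,0,0],-0.4],
    [[-0.3,0,0],-0.8],
    [[-0.3,0,0],-0.8],
  ],
)

```text
time: 25.72
tool_pos: [595.0, 80.8, 80.1]
tcp_rot: [160.0, 89.7, 31.7]
ft_force: [2.2, 1.1, -1.9]
finger_gap: 13.2
```

Emit:
move_arm(
  deltas=[
    [[0,0,0],0],
    [[0,0,0],0],
    [[0,0,0],0],
    [[0,0,0],0],
    [[0,0,0],0],
    [[0,0,0],0],
  ],
  jaw=0,
)

```text
time: 26.48
tool_pos: [595.0, 80.8, 80.1]
tcp_rot: [159.8, 89.7, 31.5]
ft_force: [-0.4, 0.4, -0.1]
finger_gap: 42.5
```

Emit:
move_arm(
  deltas=[
    [[-5,0,0],0],
    [[-20,0,0],0],
    [[-45,0,0],0],
    [[-75,0,0],0],
    [[-100,0,0],0],
    [[-120,0,0],0],
    [[-130,0,0],0],
    [[-130,0,0],0],
  ],
)

```text
time: 27.48
tool_pos: [594.7, 80.4, 210.9]
tcp_rot: [154.9, 89.6, 26.6]
ft_force: [-0.3, -0.1, 0.1]
finger_gap: 42.9
```

Run:
```python
from fit import *
plan()
p,d=save('scene','scene5',(273,235,353,295),10)
W=cloud('scene',d); m=(np.hypot(W[...,0]-593,W[...,1]-79)<30)
h,e=np.histogram(W[m][:,2],bins=np.arange(60,112,3));print(list(zip(e.astype(int),h)))
```

```text
t27.48 tcp [594.7  80.4 210.9] down [ 0.0061  0.003  -1.    ] yaw_y -38.3 q [ 2.7  7.7 87.2  0.2 84.8 41. ] F [-0.29 -0.12  0.07] M [ 0.043  0.007 -0.011] gap 42.9
[(np.int64(60), np.int64(1)), (np.int64(63), np.int64(36)), (np.int64(66), np.int64(35)), (np.int64(69), np.int64(18)), (np.int64(72), np.int64(124)), (np.int64(75), np.int64(173)), (np.int64(78), np.int64(43)), (np.int64(81), np.int64(8)), (np.int64(84), np.int64(11)), (np.int64(87), np.int64(4)), (np.int64(90), np.int64(4)), (np.int64(93), np.int64(9)), (np.int64(96), np.int64(2)), (np.int64(99), np.int64(15)), (np.int64(102), np.int64(38)), (np.int64(105), np.int64(65)), (np.int64(108), np.int64(12))]
```

View pics/scene5.png

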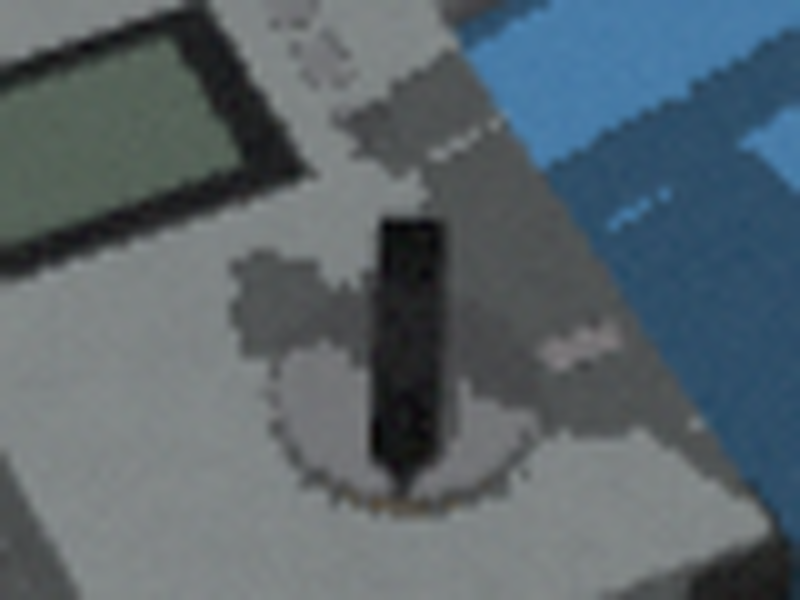

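```bash
python3 -c "
from h import *
print(r.hand_in())"
```

```text
the job is handed in; nothing more can be done
None
```

The threaded plug is screwed home in the brass socket, released and handed in at about 27.5 s. One torque reading near the end went slightly over the finger-tight range.

- **Placing and drop:** I set the plug in with its pointer at the rib, and it rested on a ridge with the flange about 10 mm above the rim. It came free of the ridge between 30° and 45° anticlockwise and dropped, leaving the flange about 6.4 mm up.
- **Screwing in:** I turned it clockwise about 164° in total. It sank evenly at about 0.05 mm per degree, with 3–7 N of downward pressure during the turn, so there was no sign of cross-threading. Taken from where I stopped, 164° is somewhat more than the expected 120–155°.
- **Tightness:** The twist rose steeply over the last few degrees, to 0.16 N m. I turned about 0.8° more while easing off the downward pressure, and the reading went to about 0.31 N m, over the 0.25 limit. I backed the gripper off 2° and retightened to about 0.28 N m. The plug itself probably did not turn, so it may be slightly tighter than asked. I took the twist off before opening the jaws.
- **Last checks:** After letting go, the depth image put the flange top at about 75–76 mm, against 76 mm expected when it is home. The picture showed the plug level on the rim and the gripper clear of it. I did not take a final look at the other things on the mat, but the arm did not go near them except to pass well above.

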